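Shut and bolt the watch case

TASK

The blue watch case stands open with its lid locked by the steel stay beside the hinge. Lift the stay by its red handle off the lid's pin and fold it right over to the front, then lower the lid fully shut without slamming it, then slide the bolt fully across into its keeper. Leave the trays and other things on the bench where they are.

Things in the scene. Friction and masses are not known exactly. Their poses are not given: they have to be found in the camera images.
- case: Fixed blue watch case, 150 mm (its x) by 180 mm (its y), walls 70 mm high, wall 6 mm; origin at the centre of its underside on the bench; z up. Its +x side carries the lid hinge, its -x side is the front with the bolt, its +y end carries the stay. All 'case axes' below are these. Four watches lie on a cushion inside, below 36 mm.
- hinge (a point): Fixed point in the middle of the lid's hinge axis, on the case's top rear rim, 70 mm above the bench; the hinge axis runs along the case's y.
- lid (a joint): Lid angle in rad: 0 = shut flat on the case, 1.25 = standing open, locked there by the stay (about 0.03 play). The lid is a stiff slab 150 mm long from the hinge to its front edge, 180 mm wide, 12 mm thick, its underside through the hinge axis; 0.24 to 0.39 kg. A friction hinge (about 0.35 N m) holds it at any angle; it must be pushed all the way down. Forced against the stay it does not move.
- lid_edge (a point): On the lid's outer (upper when shut) face at the middle of its front edge, 150 mm from the hinge axis. A brass keeper loop (15 mm opening, 12 mm long along y) hangs from this front edge 61 mm to the case's +y side of the middle; the bolt enters it when the lid is shut.
- stay (a joint): Stay angle in rad: 0 = locked, its notched end hooked down over the brass pin on the lid's +y side; grows as the bar is swung up and over towards the front; 2.2 = folded against its stop, nearly level, pointing to the case's front. It turns freely and falls either way by its own weight: balanced at about 0.7, so beyond about 1.0 it falls on forward to 2.2. Its notch is clear of the pin from about 0.2.
- stay_grip (a point): Middle of the red round handle peg at the free end of the stay: 16 mm diameter, 48 mm long, lying along the case's y, sticking out of the steel bar to the case's +y side (bar 28 mm from this point). The stay's bar is 6 mm thick. About 159 mm above the bench when locked, about 61 mm when folded. It turns with the bar about the pivot, so in a grip from above (fingers either side along the case's x) it simply rolls between the pads.
- stay_pivot (a point): Fixed point on the stay's pivot axis (along the case's y), 55 mm above the bench, abreast of the handle's middle; the handle's centre line runs round it on a circle of 132 mm.
- bolt (a joint): Barrel bolt travel in m: 0 = fully drawn, 0.040 = fully across against its stop (starts 0 to 0.010). It slides towards the case's +y along the front; about 2 N friction, stays where left. Its 10 mm rod lies 45 mm above the bench, 17 mm in front of the front wall; it enters the keeper at about 0.022 and has passed through it at 0.034.
- bolt_knob (a point): Middle of the bolt's upright black knob: 18 mm diameter, 22 mm high, its top 108 mm above the bench, on a 14 mm steel post standing on the bolt rod; moves with the bolt. This point is 97 mm above the bench, 17 mm in front of the front wall; the shut lid's top is at 82 mm. Two steel guide blocks stand 27 mm behind and 59 mm ahead of the drawn knob, tops at 57 mm.
- green_tray_mid (a point): Bystander: green plastic parts tray, 75 x 100 x 22 mm, in front of the case; point at its centre.
- yellow_tray_mid (a point): Bystander: yellow parts tray, 75 x 100 x 22 mm, left on the bench; point at its centre.
- white_tray_mid (a point): Bystander: white parts tray, 75 x 100 x 22 mm, left on the bench; point at its centre.
- oil_jar_mid (a point): Bystander: small amber jar with black cap, 44 mm across, 55 mm high, behind the case's hinge; point at its centre.
- loupe_mid (a point): Bystander: black eye loupe, 36 mm across, 34 mm high, behind the case's hinge; point at its centre.
- pin_block_mid (a point): Bystander: olive block with upright pins, 130 x 35 x 30 mm (pins to 54 mm), right on the bench; point at its centre.
- brush_grip (a point): Bystander: dusting brush with a wooden handle, about 200 mm long, lying right on the bench; point at its handle.

How it is judged:
By the outcome, as a careful person would: the job done as asked, in the order asked, and still so for the second after the job is handed in, with the robot touching nothing.
It also fails if it takes over 72 s, if anything falls off the work surface, if the arm or the gripper's body presses on something with over 40 N, if the wrist force passes 120 N, or if a joint passes its speed limit or range.

ROBOT

A 6-joint arm with a two-finger parallel gripper is mounted at the origin on the work surface. World frame = base frame: x ahead of the robot, y to its left, z up, the work surface at z = 0. Lengths are in mm, angles in rad, forces in N, time in s.
With the tool pointing down it reaches from about 275 to 750 mm from the base axis. Payload 10.2 kg.
Tool frame: the origin (TCP) lies midway between the tips of the shut fingers; the grasp point (between the pads) lies 19 mm behind it; z points along the fingers, y is the line along which they close (so a half turn about z gives the same grasp; the last joint's range is limited). The gripper opens to 88 mm and grips with 3 to 60 N. Pads are 18 mm wide; open, the fingers measure 123 mm over their backs; the gripper's body (75 mm by 187 mm) begins 45 mm behind the grasp point.
Start: joints at [-1.457, 0.313, 1.498, -0, 1.331, -0.223], TCP at [173.483, -495.515, 238.72] pointing down, gripper open.
Joint ranges: [-2.94, 2.94], [-0.97, 2.17], [0.19, 2.56], [-1.23, 4.37], [0.02, 3.11], [-2.88, 2.88]. Speed limits (rad/s): [2.39, 2.39, 3.01, 3.14, 3.14, 3.14].

INTERFACE

Orientations are given as a unit quaternion [w, x, y, z].
In Python, from plant import robot, optics gives the robot as it stands.
- The arm moves only by the shell command python3 -m inch 'ROWS' [FORCE]. ROWS is text: rows parted by semicolons, each of 5 numbers parted by spaces: the closure, from -1 (fully open) to 1 (shut), then the shift along the tool's x, y, z in cm, then the turn about the tool's z in degrees. In form: grip x y z twist; .... A call has 1 to 8 rows; each row is the pose to reach, as a shift and turn from the pose commanded when the call began, along the tool's axes at that moment; what a row does not reach only later rows make up. A row lasts 1/12 s, in which the tool goes at most 41.7 mm and 7.16 degrees, less where a joint would pass 70% of its speed; a pose out of reach is approached as far as the arm can. A call with a gripper value outside its range is refused whole. The fingers move at their own pace and stop on an object; FORCE is the grip in N (left out, the last holds). Time passes only in rows, so rows that repeat a pose let the fingers close. It gives the time, the measured TCP pose, the force, the opening and the grip force at its end, in the units of the state.
- robot.get_state(): the state, without advancing time (a new reading comes with each control period).
- optics.get_image(name): name is "scene" or "top" or "wrist"; returns a dict with "img" (384x512x3 uint8, red, green, blue), "intrinsics" (3x3 intrinsics, pixels), "k1" (the pictures are not rectified: a ray, as slopes to the right and down, at radius r is drawn at 1 + k1 r^2 times it, then the intrinsics apply), "world_to_cam" (4x4, takes a point from world to camera coordinates). Camera axes: x right, y up, looking along -z (the intrinsics and any distortion apply to the point x, -y, -z); pixel columns grow to the right and rows downward; lengths in mm; the calibration is good to about 2 mm. A picture is of the moment at which its call begins. There is no depth.
- robot.close_job(): hands the job in; it is judged then, once.
Trained networks look in the newest picture that a camera, given by its name, has taken for a name from the list of things; names that differ only in an ending like _2 or _b are one class to them, and where a whole thing is asked for, a point or a joint stands for the part that bears it (a point fixed in the world has none). Each returns a list of dicts, best first, with "p" (0 to 1); they miss things now and then, are a little off and sometimes report something else, mostly with a low value. They report only what shows in the picture. A call takes as long as a camera call.
- optics.look_for(camera, query): "at" ([x, y, z] in mm, in world coordinates, good to about 4 mm: the middle of the surface that is visible of it).
- optics.silhouettes(camera, query): "pixels" (384x512 bool, what is visible of it).
The state is a dict: "clock": time; "joints": joint angles; "qd": joint speeds; "effort": joint torques, N m; "position": TCP position; "eef_rot": TCP orientation; "wrist_force": force on the tool from outside, world axes, zero at the start; "wrist_torque": the same for the moment, N m; "grip_width": finger opening in mm; "gripper_force": force on a finger pad.
Only numpy, scipy, OpenCV 4.12 (cv2) and the standard library are available. Lean on these libraries where they do the work, as an engineer would, in place of code of your own. Each camera call takes 0.05 s, during which the arm holds its last target. There are 200 camera calls.

## Working session

There is one attempt and no reset: what is moved stays moved. The work goes in short steps, Python scripts to look and compute and a shell command to move; the robot and the scene stay as the last step left them, time stands still between calls to the robot, and variables do not carry over. Pictures are saved under pics/ and viewed, at most 10 in all, crops included, and the job is handed in when it is done.

```bash
mkdir -p pics; ls; python3 - <<'E'
from plant import robot, optics
import cv2, numpy as np
ims=[]
for c in ["scene","top"]:
    d=optics.get_image(c); ims.append(d["img"])
    for q in ["stay_grip","bolt_knob","lid_edge","lid","stay","case","bolt","green_tray_mid","oil_jar_mid","loupe_mid","pin_block_mid","yellow_tray_mid","white_tray_mid"]:
        r=optics.look_for(c,q)
        print(c,q,[(np.round(x["at"]).tolist(),round(x["p"],2)) for x in r[:2]])
cv2.imwrite("pics/a.png",ims[0][:,:,::-1]);cv2.imwrite("pics/b.png",ims[1][:,:,::-1])
s=robot.get_state();print(s)
E
```

```text
pics
scene stay_grip [([615.0, -176.0, 161.0], 0.57), ([538.0, -139.0, 101.0], 0.41)]
scene bolt_knob [([512.0, 6.0, 69.0], 0.43)]
scene lid_edge [([513.0, -144.0, 159.0], 0.84)]
scene lid [([514.0, -145.0, 157.0], 0.83)]
scene stay [([614.0, -181.0, 155.0], 0.6)]
scene case [([540.0, -138.0, 100.0], 0.78), ([553.0, 140.0, 9.0], 0.7)]
scene bolt [([516.0, -143.0, 159.0], 0.18)]
scene green_tray_mid [([550.0, 140.0, 10.0], 0.72), ([511.0, -146.0, 157.0], 0.5)]
scene oil_jar_mid [([441.0, -242.0, 41.0], 0.65), ([387.0, 418.0, 8.0], 0.15)]
scene loupe_mid []
scene pin_block_mid [([438.0, -410.0, 33.0], 0.8)]
scene yellow_tray_mid [([585.0, 389.0, 8.0], 0.81)]
scene white_tray_mid [([385.0, 420.0, 5.0], 0.6), ([512.0, -144.0, 159.0], 0.48)]
top stay_grip [([605.0, -168.0, 159.0], 0.44), ([573.0, -367.0, 15.0], 0.41)]
top bolt_knob [([508.0, 11.0, 51.0], 0.61)]
top lid_edge [([502.0, -131.0, 187.0], 0.82), ([548.0, 138.0, 5.0], 0.43)]
top lid [([504.0, -132.0, 182.0], 0.95)]
top stay [([610.0, -169.0, 158.0], 0.61)]
top case [([516.0, -93.0, 35.0], 0.71)]
top bolt [([503.0, 7.0, 51.0], 0.
[... 299 characters left out ...]
clock': 1.4, 'joints': array([-1.45741551e+00,  3.12870687e-01,  1.49768234e+00,  3.68649669e-05,
        1.33099601e+00, -2.23455182e-01]), 'qd': array([-0.0005676 , -0.00030139, -0.00192053, -0.00070173, -0.00099315,
        0.00037948]), 'effort': array([-7.47059153e-05, -4.02111340e+01, -2.52417719e+01,  6.94874721e-02,
        3.19480326e-02, -4.04573612e-06]), 'position': array([ 173.48526584, -495.52284814,  238.74183983]), 'eef_rot': array([2.27607989e-05, 9.85851913e-01, 1.67618627e-01, 1.66783370e-05]), 'wrist_force': array([-1.1115851 , -0.71344282,  0.59709073]), 'wrist_torque': array([ 0.00546502,  0.00674389, -0.01160573]), 'gripper_force': 0.0, 'grip_width': 88.41642964980747}
```

View pics/a.png

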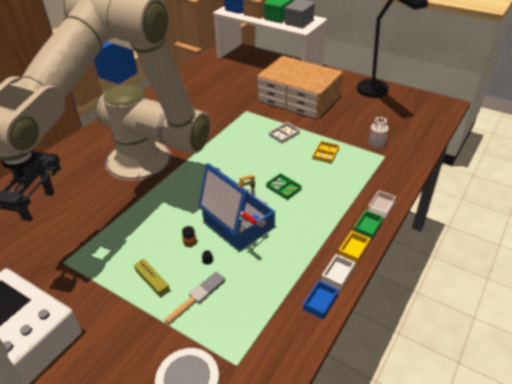

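View pics/b.png

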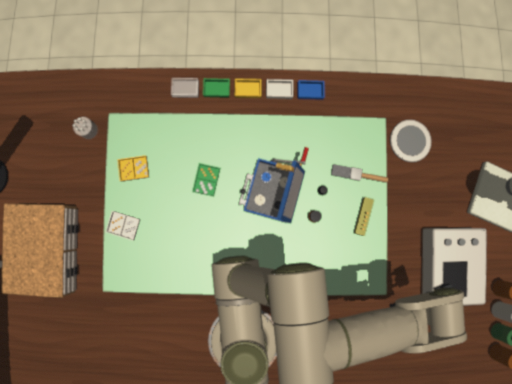

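The scene view shows the open case at (238,215), with the red handle at (252,218). In the top view the bolt/front faces left (+y) at (246,190) and the hinge is to the right. The stay with its red handle is at (305,155), and the case is turned about 15°.

```bash
cat > h.py <<'E'
from plant import robot, optics
import cv2, numpy as np
from scipy.spatial.transform import Rotation as R
def ray(d,uv):
    K=np.array(d["intrinsics"]);k=d["k1"]
    p=(np.array(uv,float)-[K[0,2],K[1,2]])/[K[0,0],K[1,1]]
    q=p.copy()
    for _ in range(30): q=p/(1+k*(q@q))
    M=np.array(d["world_to_cam"]);Ri=M[:3,:3].T
    return -Ri@M[:3,3], Ri@np.array([q[0],-q[1],-1])
def atz(d,uv,z):
    o,v=ray(d,uv); return o+v*(z-o[2])/v[2]
def proj(d,P):
    M=np.array(d["world_to_cam"]);K=np.array(d["intrinsics"])
    c=M[:3,:3]@np.array(P,float)+M[:3,3]; s=np.array([c[0],-c[1]])/-c[2]
    s=s*(1+d["k1"]*(s@s)); return s*[K[0,0],K[1,1]]+[K[0,2],K[1,2]]
def tri(a,b):
    A=0;B=0
    for o,v in(a,b):
        v=v/np.linalg.norm(v);N=np.eye(3)-np.outer(v,v);A=A+N;B=B+N@o
    return np.linalg.solve(A,B)
def red(d,box=None):
    h=cv2.cvtColor(d["img"],cv2.COLOR_RGB2HSV).astype(int)
    m=((h[...,0]<6)|(h[...,0]>174))&(h[...,1]>170)&(h[...,2]>110)
    n,l,s,c=cv2.connectedComponentsWithStats(m.astype(np.uint8))
    return [(s[i,4],c[i].round(1).tolist()) for i in range(1,n) if s[i,4]>8]
def rows(target,quat_yaw=None):
    "shift from current measured pose to target TCP in tool axes, cm"
    s=robot.get_state();r=R.from_quat(np.roll(s["eef_rot"],-1))
    return (r.inv().apply(np.array(target)-s["position"])/10).round(2)
E
python3 - <<'E'
from h import *
t=optics.get_image("top");s=optics.get_image("scene")
print(red(t),red(s))
c=cv2.resize(t["img"][140:236,235:335],None,fx=6,fy=6,interpolation=cv2.INTER_CUBIC)[:,:,::-1]
cv2.imwrite("pics/c.png",c)
rt=red(t);rs=red(s)
for a in rt:
  for b in rs:
    print(a,b,tri(ray(t,a[1]),ray(s,b[1])).round(1))
  print(atz(t,a[1],159))
r=R.from_quat(np.roll(robot.get_state()["eef_rot"],-1)).as_matrix();print(r.round(3))
for u in [(246,190)]: print(atz(t,u,108))
E
```

```text
[(np.int32(32), [304.5, 153.7])] [(np.int32(62), [248.5, 217.5])]
(np.int32(32), [304.5, 153.7]) (np.int32(62), [248.5, 217.5]) [ 618.4 -180.   158. ]
[ 618.83282424 -179.41543188  159.        ]
[[ 0.944  0.33   0.   ]
 [ 0.33  -0.944 -0.   ]
 [-0.     0.    -1.   ]]
[506.48059804   0.8028352  108.        ]
```

View pics/c.png

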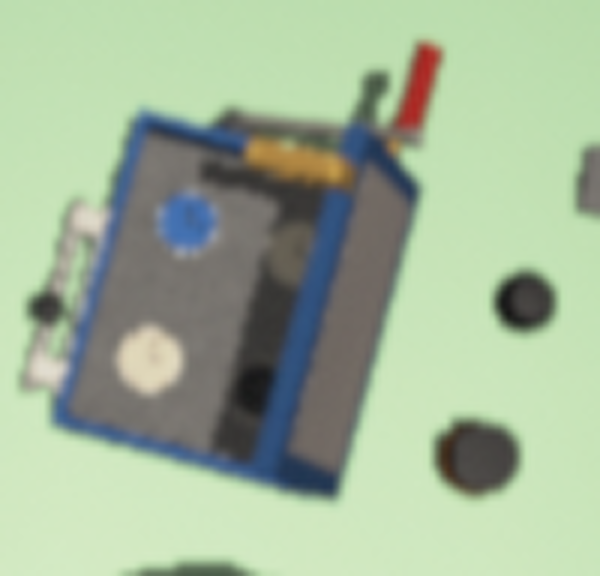

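The crop shows the rim's front corners near (140,112) and (58,420). The knob is at (46,307), the red peg runs from (430,45) to (408,125), and the lid's free edge runs from (350,130) to (270,470).

```bash
python3 - <<'E'
from h import *
t=optics.get_image("top")
f=lambda u,v,z:atz(t,(235+u/6,140+v/6),z)
A=f(140,112,70);B=f(58,425,70);K=f(46,307,108);E1=f(350,140,212);E2=f(268,470,212);H1=f(432,45,167);H2=f(408,128,167)
H3=f(418,187,70);H4=f(335,495,70)
for n,p in dict(A=A,B=B,K=K,E1=E1,E2=E2,H1=H1,H2=H2,H3=H3,H4=H4).items(): print(n,p.round(1))
for a,b in((A,B),(E1,E2),(H1,H2),(H3,H4)): d=(a-b)[:2];print(np.degrees(np.arctan2(d[1],d[0])),np.hypot(*d))
# fit case pose: known case points
pts=np.array([[-75,90],[-75,-90],[75,90],[75,-90]]);W=np.array([A,B,H3,H4])[:,:2]
a=pts-pts.mean(0);b=W-W.mean(0)
th=np.arctan2((a[:,0]*b[:,1]-a[:,1]*b[:,0]).sum(),(a*b).sum());c,s=np.cos(th),np.sin(th);M=np.array([[c,-s],[s,c]])
o=W.mean(0)-M@pts.mean(0);print("case",o,np.degrees(th));print((W-o)@M)
for n,p in dict(K=K,E1=E1,E2=E2,H1=H1,H2=H2).items(): print(n,((p[:2]-o)@M).round(1))
print("handle",((np.array([618.4,-180])-o)@M).round(1))
E
```

```text
A [613.5 -38.4  70. ]
B [441.2   3.9  70. ]
K [502.6  11.4 108. ]
E1 [ 580.6 -138.9  212. ]
E2 [416.  -99.5 212. ]
H1 [ 637.2 -186.1  167. ]
H2 [ 593.6 -173.7  167. ]
H3 [ 574.7 -191.8   70. ]
H4 [ 405.2 -147.4   70. ]
-13.80599010789015 177.39308177569646
-13.460274655217567 169.27914055189748
-15.874804426620349 45.32981731777614
-14.705171014221207 175.21692647810846
case [508.65058079 -93.40460759] -104.0544744823718
[[-78.82904622  88.32954721]
 [-78.05971781 -89.06186633]
 [ 79.43931215  87.96897313]
 [ 77.44945188 -87.23665401]]
K [-100.2  -31.3]
E1 [26.7 80.9]
E2 [ 28.4 -88.4]
H1 [ 58.7 147.2]
H2 [ 57.3 101.9]
handle [ 57.4 127.5]
```

```bash
python3 -m inch '-1 52.8 -14.8 0 33; -1 52.8 -14.8 0 33; -1 52.8 -14.8 0 33; -1 52.8 -14.8 0 33; -1 52.8 -14.8 0 33; -1 52.8 -14.8 0 33; -1 52.8 -14.8 0 33; -1 52.8 -14.8 0 33'; python3 -c "
from h import *
s=robot.get_state();print(s['joints'],R.from_quat(np.roll(s['eef_rot'],-1)).as_matrix().round(3));print(rows([624,-181,238]))"
```

```text
clock: 2.22
position: [430.9, -315.6, 238.9]
eef_rot: [0.0, 0.993, -0.119, 0.0]
wrist_force: [0.3, -0.7, 0.4]
grip_width: 88.3
gripper_force: 0.0
[-8.51595004e-01  3.32742003e-01  1.47004306e+00  9.10464472e-06
  1.33848833e+00  9.58659092e-01] [[ 0.971 -0.237  0.   ]
 [-0.237 -0.971 -0.   ]
 [ 0.     0.    -1.   ]]
[ 15.56 -17.65   0.09]
```

```bash
python3 -m inch '-1 15.6 -17.7 0 0.3; -1 15.6 -17.7 0 0.3; -1 15.6 -17.7 0 0.3; -1 15.6 -17.7 0 0.3; -1 15.6 -17.7 0 0.3; -1 15.6 -17.7 0 0.3; -1 15.6 -17.7 0 0.3; -1 15.6 -17.7 0 0.3'; python3 - <<'E'
from h import *
w=optics.get_image("wrist");s=optics.get_image("scene");t=optics.get_image("top")
print(red(w),red(s),red(t))
for a in red(w):
  print(atz(w,a[1],159).round(1))
  if red(s): print(tri(ray(w,a[1]),ray(s,red(s)[0][1])).round(1))
cv2.imwrite("pics/d.png",w["img"][:,:,::-1])
st=robot.get_state();print(st["position"],st["joints"].round(2));print(rows([624,-181,140]))
E
```

```text
clock: 2.88
position: [623.5, -181.1, 238.0]
eef_rot: [-0.0, 0.993, -0.121, -0.0]
wrist_force: [-0.4, -0.2, -0.8]
grip_width: 88.1
gripper_force: 0.0
[(np.int32(12), [248.3, 230.5])] [] []
[ 595.3 -169.7  159. ]
[ 622.28597859 -182.95908185  238.8994901 ] [-0.47  0.6   1.07 -0.    1.47  1.35]
[ 0.12 -0.23  9.89]
```

View pics/d.png

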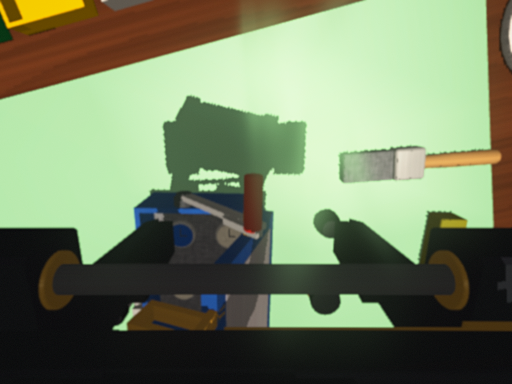

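The wrist view shows the shaded red peg from (254,175) to (250,232), lying between the two fingers at (150,250) and (360,250).

```bash
python3 - <<'E'
from h import *
w=optics.get_image("wrist")
for u in [(254,176),(253,203),(250,230)]: print(atz(w,u,160).round(1), proj(w,robot.get_state()["position"]).round(0))
p=atz(w,(253,203),160); print(rows([p[0],p[1],140]))
E
```

```text
[ 638.7 -187.6  160. ] [254. 236.]
[ 616.8 -181.3  160. ] [254. 236.]
[ 594.3 -173.   160. ] [254. 236.]
[-0.57 -0.04  9.9 ]
```

```bash
python3 -m inch '-1 0.2 0 3.5 0; -1 0.2 0 7 0; -1 0.2 0 9.8 0; -1 0.2 0 9.8 0; 0.6 0.2 0 9.8 0; 1 0.2 0 9.8 0; 1 0.2 0 9.8 0; 1 0.2 0 9.8 0' 15; python3 -m inch '1 0 0 0 0; 1 0 0 0 0; 1 0 0 0 0; 1 0 0 0 0'
```

```text
clock: 3.75
position: [625.5, -183.0, 142.8]
eef_rot: [0.001, 0.993, -0.122, 0.002]
wrist_force: [-0.1, 0.7, 0.1]
grip_width: 63.7
gripper_force: 0.0
clock: 4.08
position: [625.0, -182.5, 140.9]
eef_rot: [0.0, 0.993, -0.122, 0.0]
wrist_force: [-0.1, -0.2, -0.3]
grip_width: 37.0
gripper_force: 0.0
```

```bash
python3 -m inch '1 0 0 0 0; 1 0 0 0 0; 1 0 0 0 0; 1 0 0 0 0; 1 0 0 0 0'; python3 -c "
import numpy as np
for d in np.arange(0.1,2.21,0.1):
  e=np.radians(51.9)
  print(round(d,1),(13.2*(np.cos(e+d)-np.cos(e))).round(2),(-13.2*(np.sin(e+d)-np.sin(e))).round(2))"
```

```text
clock: 4.5
position: [625.2, -181.3, 140.6]
eef_rot: [-0.001, 0.993, -0.122, 0.0]
wrist_force: [0.7, 5.0, -0.0]
grip_width: 15.0
gripper_force: 14.9
0.1 -1.08 -0.76
0.2 -2.23 -1.41
0.3 -3.43 -1.94
0.4 -4.69 -2.35
0.5 -5.98 -2.63
0.6 -7.29 -2.78
0.7 -8.61 -2.8
0.8 -9.92 -2.69
0.9 -11.22 -2.45
1.0 -12.48 -2.08
1.1 -13.71 -1.58
1.2 -14.88 -0.97
1.3 -15.98 -0.24
1.4 -17.0 0.6
1.5 -17.93 1.53
1.6 -18.77 2.55
1.7 -19.5 3.65
1.8 -20.11 4.82
1.9 -20.61 6.04
2.0 -20.98 7.3
2.1 -21.22 8.6
2.2 -21.34 9.92
```

```bash
python3 -m inch '1 0 -0.5 -0.4 0; 1 0 -1.1 -0.8 0; 1 0 -1.6 -1.1 0; 1 0 -2.2 -1.4 0; 1 0 -2.8 -1.7 0; 1 0 -3.4 -1.9 0; 1 0 -4.1 -2.2 0; 1 0 -4.7 -2.4 0'; python3 - <<'E'
from h import *
s=robot.get_state();print(s["wrist_force"],s["wrist_torque"]);print(rows([625.2,-181.3,140.6]))
E
```

```text
clock: 5.17
position: [636.4, -136.4, 164.9]
eef_rot: [0.0, 0.993, -0.122, -0.0]
wrist_force: [3.3, -0.2, -8.6]
grip_width: 14.6
gripper_force: 15.2
[ 3.33683831 -0.17497267 -8.5932906 ] [-0.11847859 -0.40957641  0.00731487]
[-0.    4.63  2.43]
```

```bash
python3 -m inch '1 0 -1.3 -0.25 0; 1 0 -2.6 -0.4 0; 1 0 -3.9 -0.4 0; 1 0 -5.2 -0.3 0; 1 0 -6.5 -0.05 0; 1 0 -7.8 0.3 0; 1 0 -9 0.8 0; 1 0 -10.2 1.4 0'; python3 - <<'E'
from h import *
print(robot.get_state()["wrist_torque"]);print(rows([625.2,-181.3,140.6]))
E
```

```text
clock: 5.83
position: [661.6, -37.1, 150.6]
eef_rot: [0.0, 0.993, -0.122, 0.001]
wrist_force: [4.9, -5.4, -3.8]
grip_width: 15.1
gripper_force: 15.1
[-0.87132635 -0.60835636  0.0157595 ]
[-0.05 14.88  1.01]
```

```bash
python3 -m inch '1 0 -1.1 0.8 0; 1 0 -2.1 1.6 0; 1 0 -3 2.5 0; 1 0 -3.9 3.55 0; 1 0 -4.6 4.65 0; 1 0 -5.2 5.8 0; 1 0 -5.7 7 0; 1 0 -6.1 8.3 0'; python3 -m inch '1 0 -0.2 1.2 0; 1 0 -0.3 2.3 0; 1 0 -0.3 2.5 0; 1 0 -0.3 2.5 0'; python3 - <<'E'
from h import *
print(robot.get_state()["wrist_torque"]);print(rows([625.2,-181.3,140.6]))
E
```

```text
clock: 6.5
position: [676.8, 22.1, 67.9]
eef_rot: [0.0, 0.993, -0.122, 0.002]
wrist_force: [5.7, -4.1, 0.6]
grip_width: 13.3
gripper_force: 14.8
clock: 6.83
position: [678.0, 26.6, 42.9]
eef_rot: [-0.001, 0.993, -0.122, 0.002]
wrist_force: [7.9, 5.8, -0.1]
grip_width: 13.1
gripper_force: 15.0
[ 0.8777451  -1.17456698 -0.14900846]
[-0.06 21.42 -9.84]
```

```bash
python3 -m inch '0 0 0 0 0; 0 0 0 0 0; 0 0 0 0 0; 0 0 0 0 0; 0 0 0 0 0; 0 0 0 -2 0; 0 0 0 -6 0; 0 0 0 -10 0'; python3 -m inch '1 0 0 -4 0; 1 0 0 -8 0; 1 0 0 -12 0; 1 0 2 -12 0; 1 0 6 -12 0; 1 0 10 -12 0; 1 0 14 -12 0; 1 0 18 -12 0'; python3 - <<'E'
from h import *
s=optics.get_image("scene");t=optics.get_image("top");print(red(s),red(t))
a=np.hstack([cv2.resize(x["img"][y:y+80,u:u+80],None,fx=5,fy=5,interpolation=cv2.INTER_CUBIC) for x,u,y in((s,195,155),(t,235,145))])
cv2.imwrite("pics/e.png",a[:,:,::-1])
# lid push: tip start in case frame (x,z)
th=np.radians(-104.05);o=np.array([508.65,-93.4]);M=np.array([[np.cos(th),-np.sin(th)],[np.sin(th),np.cos(th)]])
st=robot.get_state();print(st["position"],((st["position"][:2]-o)@M).round(1))
E
```

```text
clock: 7.5
position: [675.6, 24.2, 142.8]
eef_rot: [-0.0, 0.993, -0.122, -0.002]
wrist_force: [1.4, -0.8, 0.5]
grip_width: 43.9
gripper_force: 0.0
clock: 8.17
position: [632.1, -152.1, 262.9]
eef_rot: [-0.0, 0.993, -0.122, -0.0]
wrist_force: [0.7, -1.1, 1.0]
grip_width: 0.3
gripper_force: 0.0
[(np.int32(32), [300.2, 206.2])] [(np.int32(21), [238.4, 140.8])]
[ 631.42167016 -155.82173816  262.56078134] [ 30.7 134.3]
```

View pics/e.png

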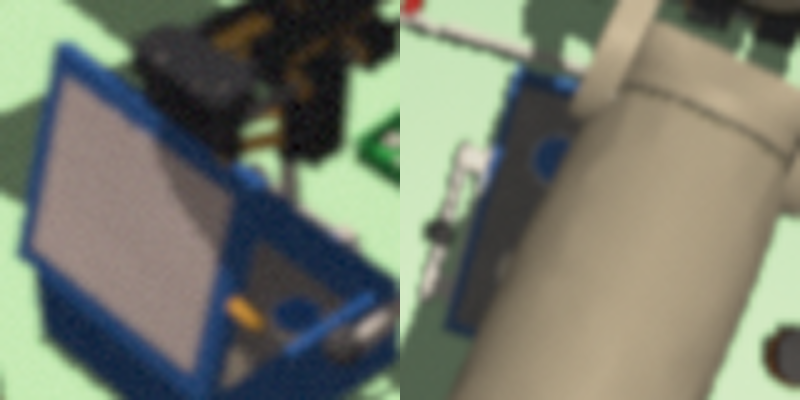

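The stay lies folded forward: the red peg is at the top left of the right-hand crop, and its bar runs along the front. The lid is still standing open and the knob is at (440,230). Next is the lid.

```bash
python3 -m inch '1 -4 4 0 0; 1 -8 7.9 0 0; 1 -11 7.9 0 0; 1 -13.4 7.9 0 0; 1 -13.4 7.9 2 0; 1 -13.4 7.9 5 0; 1 -13.4 7.9 7.3 0; 1 -13.4 7.9 7.3 0'; python3 - <<'E'
from h import *
th=np.radians(-104.05);o=np.array([508.65,-93.4]);M=np.array([[np.cos(th),-np.sin(th)],[np.sin(th),np.cos(th)]])
st=robot.get_state();p=((st["position"][:2]-o)@M);print(p.round(1))
for f in [1.25,1.2,1.1,1,.9,.8,.7,.6,.5,.4,.3,.2,.1,0]:
  x=75-125*np.cos(f)+12*np.sin(f)+15;z=70+125*np.sin(f)+12*np.cos(f);print(f,((x-p[0])/10).round(2),((st["position"][2]-z)/10).round(2))
E
```

```text
clock: 8.93
position: [482.3, -193.2, 186.1]
eef_rot: [-0.002, 0.993, -0.122, -0.003]
wrist_force: [-0.2, 0.7, 0.1]
grip_width: 0.6
gripper_force: 0.0
[103.2  -1.4]
1.25 -4.12 -0.63
1.2 -4.73 -0.48
1.1 -5.92 -0.08
1 -7.06 0.44
0.9 -8.15 1.07
0.8 -9.17 1.8
0.7 -10.11 2.64
0.6 -10.96 3.56
0.5 -11.71 4.56
0.4 -12.36 5.63
0.3 -12.91 6.77
0.2 -13.33 7.95
0.1 -13.64 9.17
0 -13.82 10.41
```

```bash
python3 -m inch '1 0 -1 -0.6 0; 1 0 -2 -0.6 0; 1 0 -3 -0.6 0; 1 0 -3.5 -0.6 0; 1 0 -4 -0.6 0; 1 0 -4.4 -0.6 0; 1 0 -4.7 -0.5 0; 1 0 -4.7 -0.5 0'; cat >> h.py <<'E'
th=np.radians(-104.05);o=np.array([508.65,-93.4]);M=np.array([[np.cos(th),-np.sin(th)],[np.sin(th),np.cos(th)]])
def case():
    st=robot.get_state();p=((st["position"][:2]-o)@M);return np.array([*p,st["position"][2]]).round(1),(M.T@st["wrist_force"][:2]).round(1)
E
python3 -c "
from h import *
print(case())"
```

```text
clock: 9.6
position: [495.2, -148.7, 194.6]
eef_rot: [-0.0, 0.993, -0.122, -0.0]
wrist_force: [0.6, 0.3, 1.0]
grip_width: 0.7
gripper_force: 0.0
(array([ 56.9,   0.4, 194.6]), array([-0.4,  0.5]))
```

```bash
python3 -m inch '1 0 -0.7 0.3 0; 1 0 -1.4 0.6 0; 1 0 -2 0.8 0; 1 0 -2.5 1.05 0; 1 0 -3.1 1.3 0; 1 0 -3.7 1.6 0; 1 0 -4.2 1.9 0; 1 0 -4.2 1.9 0'; python3 -c "
from h import *
print(case())"
```

```text
clock: 10.27
position: [505.2, -107.2, 174.9]
eef_rot: [-0.0, 0.993, -0.121, -0.001]
wrist_force: [0.5, 0.5, -0.3]
grip_width: 0.2
gripper_force: 0.0
(array([ 14.2,  -0. , 174.9]), array([-0.6,  0.3]))
```

```bash
python3 - <<'E'
from h import *
s=optics.get_image("scene")
cv2.imwrite("pics/f.png",cv2.resize(s["img"][150:265,170:320],None,fx=5,fy=5,interpolation=cv2.INTER_CUBIC)[:,:,::-1])
E
```

```text
(no output)
```

View pics/f.png

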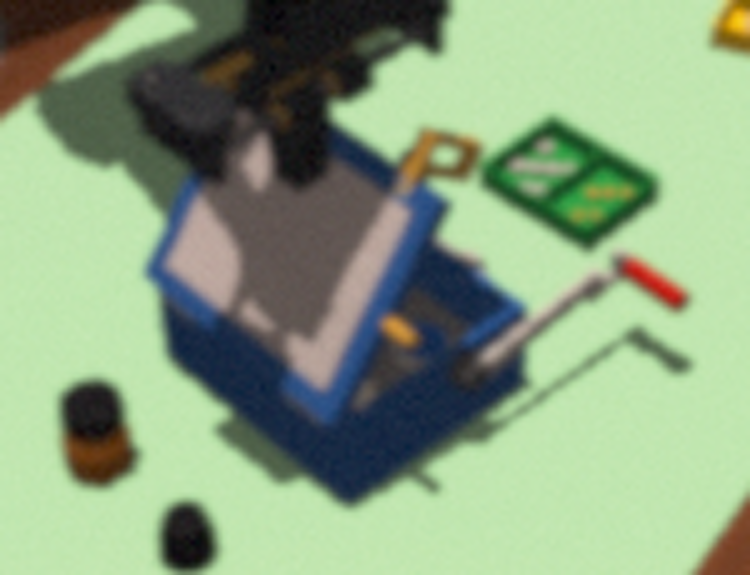

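The lid is coming down with the fingers to about 0.9 rad. The stay is folded forward, with the peg at (655,280). The keeper is at (445,150).

```bash
python3 -m inch '1 0 -1 0.7 0; 1 0 -1.9 1.5 0; 1 0 -2.8 2.4 0; 1 0 -3.5 3.4 0; 1 0 -4.2 4.5 0; 1 0 -4.7 5.4 0; 1 0 -4.9 6 0; 1 0 -5.1 6.4 0'; python3 -c "
from h import *
print(case())"
```

```text
clock: 10.98
position: [517.3, -58.4, 110.4]
eef_rot: [-0.0, 0.993, -0.122, -0.001]
wrist_force: [-0.5, -0.4, 0.3]
grip_width: 0.3
gripper_force: 0.5
(array([-3.600e+01, -1.000e-01,  1.104e+02]), array([ 0.5, -0.4]))
```

Now slowly down to the closed height (82 mm).

```bash
python3 -m inch '1 0 -0.1 0.4 0; 1 0 -0.1 0.8 0; 1 0 -0.2 1.2 0; 1 0 -0.2 1.6 0; 1 0 -0.2 2 0; 1 0 -0.3 2.3 0; 1 0 -0.3 2.6 0; 1 0 -0.3 2.6 0';python3 -m inch '1 0 0 0.1 0; 1 0 0 0.2 0; 1 0 0 0.3 0; 1 0 0 0.35 0; 1 0 0 0.35 0'; python3 -c "
from h import *
print(case())"
```

```text
clock: 11.65
position: [518.2, -56.0, 85.1]
eef_rot: [-0.0, 0.993, -0.122, -0.0]
wrist_force: [-0.4, 0.4, 0.2]
grip_width: 0.3
gripper_force: 0.0
clock: 12.07
position: [518.5, -56.0, 82.4]
eef_rot: [-0.0, 0.993, -0.122, 0.0]
wrist_force: [-1.3, 0.4, 3.0]
grip_width: 0.3
gripper_force: 1.2
(array([-38.7,   0.4,  82.4]), array([-0.1, -1.4]))
```

```bash
python3 -m inch '1 0 0 0.1 0; 1 0 0 0.1 0; 1 0 0 0.2 0; 1 0 0 0.2 0'; python3 -c "
from h import *
print(case())"
```

```text
clock: 12.4
position: [518.6, -56.0, 82.2]
eef_rot: [0.0, 0.993, -0.122, 0.0]
wrist_force: [-7.9, 2.6, 21.6]
grip_width: 0.3
gripper_force: 10.7
(array([-38.7,   0.6,  82.2]), array([-0.6, -8.3]))
```

```bash
python3 -m inch '1 0 0 -3 0; 1 0 0 -6 0; 1 -3 -2 -8 0; 1 -6 -5.4 -8 0; 1 -8 -5.4 -8 0; 1 -8 -5.4 -8 0; 1 -8 -5.4 -8 0'; python3 - <<'E'
from h import *
print(case())
for c in ["wrist","top","scene"]:
    d=optics.get_image(c)
    print(c,[(np.array(x["at"]).round(),((np.array(x["at"])[:2]-o)@M).round(1),round(x["p"],2)) for x in optics.look_for(c,"bolt_knob")[:2]])
    print([(((np.array(x["at"])[:2]-o)@M).round(1),np.round(x["at"]),round(x["p"],2)) for x in optics.look_for(c,"lid")[:1]])
    if c=="wrist": cv2.imwrite("pics/g.png",d["img"][:,:,::-1])
E
```

```text
clock: 12.98
position: [453.7, 16.0, 160.6]
eef_rot: [0.0, 0.993, -0.121, 0.0]
wrist_force: [0.8, -0.4, -0.5]
grip_width: 0.4
gripper_force: 0.0
(array([-92.8, -79.9, 160.6]), array([0.1, 0.9]))
wrist [(array([511.,   9.,  49.]), array([-100.3,  -22.5]), 0.74), (array([554., 144.,   2.]), array([-241.3,  -13.4]), 0.33)]
[(array([-13.6,  -1.1]), array([511., -80.,  81.]), 0.81)]
top []
[(array([ 2.4, 28.6]), array([ 536., -103.,   81.]), 0.65)]
scene [(array([511.,   4.,  92.]), array([-95.1, -21. ]), 0.4)]
[(array([-5.2, 18.4]), array([528., -93.,  85.]), 0.75)]
```

View pics/g.png

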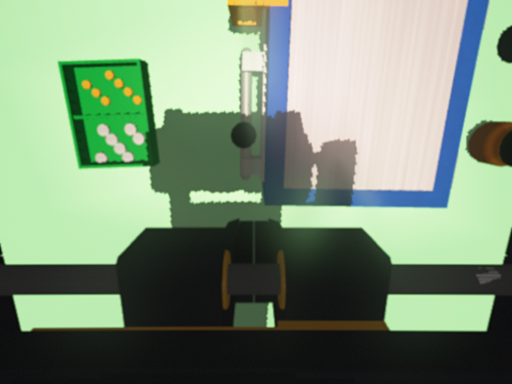

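The lid is shut flat and square. The knob top is at (244,134), with its guide blocks at (250,62) and (250,165) and the keeper at (247,20).

```bash
python3 - <<'E'
from h import *
d=optics.get_image("wrist")
p=atz(d,(244,134),108);print(p.round(1),((p[:2]-o)@M).round(1),rows([p[0],p[1],94]))
for u in [(265,205),(449,205)]: print(((atz(d,u,82)[:2]-o)@M).round(1))
E
```

```text
[506.1   9.1 108. ] [-98.8 -27.4] [ 5.21 -0.64  6.61]
[-82.8 -86.6]
[ 67.8 -86.4]
```

```bash
python3 -m inch '1 0 -0.7 2 0; 1 0 -0.7 5 0; 1 0 -0.7 7 0; 1 0 -0.7 7 0; 1 1.5 -0.7 7 0; 1 2.8 -0.7 7 0; 1 3.4 -0.7 7 0; 1 4 -0.7 7 0'; python3 -m inch '1 0.4 0 0 0; 1 0.8 0 0 0; 1 1.2 0 0 0; 1 1.6 0 0 0; 1 2 0 0 0; 1 2 0 0 0'; python3 -c "
from h import *
print(case())"
```

```text
clock: 14.15
position: [494.8, 12.7, 91.0]
eef_rot: [0.0, 0.993, -0.122, 0.0]
wrist_force: [-2.5, 0.6, 1.4]
grip_width: 0.4
gripper_force: 1.1
clock: 14.65
position: [514.4, 7.8, 90.2]
eef_rot: [0.0, 0.993, -0.122, 0.0]
wrist_force: [-0.4, -0.2, 1.4]
grip_width: 0.5
gripper_force: 0.0
(array([-99.6, -19. ,  90.2]), array([ 0.2, -0.3]))
```

```bash
python3 -m inch '1 0.3 0 0 0; 1 0.6 0 0 0; 1 0.8 0 0 0; 1 1 0 0 0; 1 1 0 0 0'; python3 -c "
from h import *
print(case())"; python3 -m inch '1 0.1 0 0 0; 1 0.2 0 0 0; 1 0.3 0 0 0; 1 0.3 0 0 0';python3 -c "
from h import *
print(case())"
```

```text
clock: 15.07
position: [523.2, 5.6, 90.1]
eef_rot: [-0.0, 0.993, -0.122, -0.001]
wrist_force: [-3.7, -0.3, 1.7]
grip_width: 0.4
gripper_force: 1.9
(array([-99.6,  -9.9,  90.1]), array([ 1.2, -3.6]))
clock: 15.4
position: [523.8, 5.5, 90.1]
eef_rot: [-0.0, 0.993, -0.122, -0.004]
wrist_force: [-17.2, 1.2, 11.0]
grip_width: 0.2
gripper_force: 9.1
(array([-99.7,  -9.3,  90.1]), array([  3., -17.]))
```

```bash
python3 -m inch '1 -1 0 0 0; 1 -3 0 0 0; 1 -4 0 -2 0; 1 -6 0 -6 0; 1 -7.1 0 -7 0; 1 -7.1 0 -7 0; 1 -7.1 0 -7 0'; python3 - <<'E'
from h import *
d=optics.get_image("wrist");s=optics.get_image("scene")
a=np.hstack([cv2.resize(x["img"][y:y+h,u:u+h],(400,400),interpolation=cv2.INTER_CUBIC) for x,u,y,h in((d,130,0,240),(s,195,155,100))])
cv2.imwrite("pics/i.png",a[:,:,::-1]); print(case(),red(s))
E
```

```text
clock: 15.98
position: [458.0, 22.0, 160.7]
eef_rot: [0.0, 0.993, -0.122, 0.001]
wrist_force: [0.2, -0.2, 0.3]
grip_width: 0.3
gripper_force: 0.0
(array([-99.5, -77.4, 159.3]), array([ 0.3, -0.1])) [(np.int32(33), [300.3, 206.2])]
```

View pics/i.png

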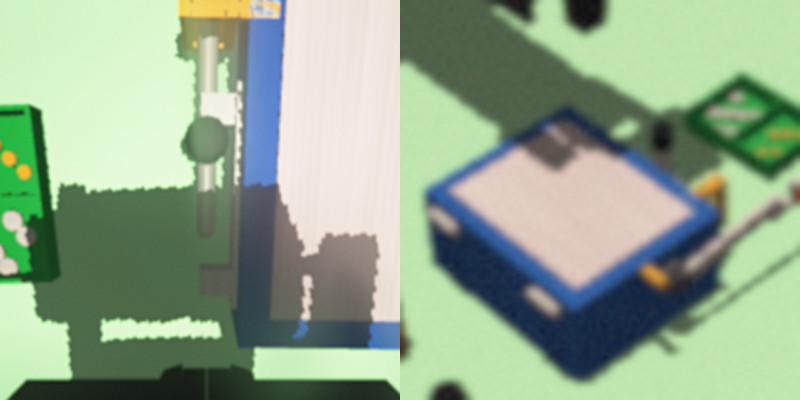

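The lid is shut, the rod runs into the keeper at (207,40), and the knob is hard against its stop near the forward guide block. The stay is still folded.

```bash
python3 -c "
from plant import robot
print(robot.close_job())"
```

```text
the job is handed in; nothing more can be done
None
```

I folded the stay over to the front, lowered the lid fully shut, slid the bolt across into its keeper until it stopped, and handed the job in at about 16 s; no verdict came back.

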